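Flip the brass plaque against the bench stop

TASK

The back of the brass plaque is to be engraved next, so turn it face down without picking it up. Push it across the bench square against the sloping front of the aluminium stop until it tips up and leans there, then reach over, push its top edge back off the stop so that it topples over, and leave it lying flat, face down, on the bench in front of the stop. Do not lift the plaque off the bench, and leave everything else on the bench where it is.

Things in the scene. Friction and masses are not known exactly. Their poses are not given: they have to be found in the camera images.
- plaque: the work: the only thin rectangular brass plate, 70 (its x) x 56 (y) x 6 mm (z), 0.14 to 0.26 kg. Origin at its very centre. z comes out of its face, which has a dark border and roundel; the back is bare. Starts flat on the bench, face up, its x pointing to the stop within 20 degrees, its far edge 35 to 90 mm short of the stop's foot. Friction: about 0.6 on the bench, 0.15 on the stop.
- plaque_far (a point): middle of the plaque's short edge that at first is nearer the stop (plaque frame x = +35 mm, mid-thickness)
- plaque_near (a point): middle of the plaque's other short edge, the one nearer the robot at first (plaque frame x = -35 mm, mid-thickness); this is the edge to push
- stop: low polished aluminium bar fixed to the bench, 180 mm wide (its y; 204 with end lugs). Origin on the bench at the foot of its sloping front, mid-width; x points level from the plaque's side through the wall, away from the robot within 20 degrees. Profile (x, z in mm): 45 degree slope (0,0) to (10,10), 62 degrees on to (20,29), 80 degrees to (22,40), flat top to (36,40), upright back.
- stop_top (a point): middle of the wall's flat top (stop frame x = 29, z = 40 mm). A plaque pushed squarely up the slope leans with its back on the top's front corner, about 61 degrees steep once its lower edge is at the foot; its upper edge then stands at about x = 34, z = 61 mm, and it stays there by itself. The bench behind the wall is free for 80 mm.
- disc: bystander: round brass blank, 48 mm across, 5 mm thick, origin under its centre
- wax_holder: bystander: red upright cylinder with a black wax tip, 30 mm across, 61 mm tall, origin under its centre
- bench_block: bystander: square steel block 60 x 60 x 22 mm, origin under its centre
- band: bystander: brass finger-ring blank lying flat, 28 mm across, 8 mm tall, origin under its centre
- mop_wheel: bystander: black rubber wheel with a hub, 40 mm across, 20 mm tall, origin under its centre
- jar: bystander: small amber jar with black cap, 48 mm across, 55 mm tall, origin under its centre, beyond the stop
- chasing_hammer: bystander: hammer 220 mm long lying at the robot's left, origin under the middle
There are look-alikes about, which are no part of the job. What is shaped like the plaque but purple, turquoise or white is not meant.

How it is judged:
On the way:
1. the plaque is tipped up at least 45 degrees and leans against the stop (angle between plaque's own z axis and vertical between 0.8 and 1.57 rad and x of plaque_near in the frame of stop between -0.03 and 0.02 m and contact force between plaque and stop above 0.05 N), for 0.2 s.
At the end, for the whole second after the job is handed in: The plaque lies at rest face down, flat on the bench within about 6 degrees, its centre in front of the stop's foot by no more than 160 mm and within the stop's width (100 mm either side of its middle) (angle between plaque's own z axis and vertical above 3.04 rad and height (world z) of plaque below 0.007 m and x of plaque in the frame of stop between -0.16 and 0 m and y of plaque in the frame of stop between -0.1 and 0.1 m and linear speed of plaque below 0.01 m/s and angular speed of plaque below 0.1 rad/s); the robot touches nothing.
It fails at once if the plaque is lifted clear of the bench (both its short edges more than 30 mm up, or its centre more than 60 mm up) (height (world z) of each of plaque_far, plaque_near above 0.03 m or height (world z) of plaque above 0.06 m).
It fails at once if any bystander is moved more than 15 mm (distance of any of disc, wax_holder, bench_block, band, mop_wheel, jar, chasing_hammer from where it was at the start of the episode above 0.015 m).
It also fails if it takes over 54 s, if anything falls off the work surface, if the arm or the gripper's body presses on something with over 40 N, if the wrist force passes 120 N, or if a joint passes its speed limit or range.

ROBOT

A 6-joint arm with a two-finger parallel gripper is mounted at the origin on the work surface. World frame = base frame: x ahead of the robot, y to its left, z up, the work surface at z = 0. Lengths are in m, angles in rad, forces in N, time in s.
With the tool pointing down it reaches from about 0.375 to 0.975 m from the base axis. Payload 3.8 kg.
Tool frame: the origin (TCP) lies midway between the tips of the shut fingers; the grasp point (between the pads) lies 19 mm behind it; z points along the fingers, y is the line along which they close (so a half turn about z gives the same grasp; the last joint's range is limited). The gripper opens to 88 mm and grips with 3 to 60 N. Pads are 18 mm wide; open, the fingers measure 123 mm over their backs; the gripper's body (75 mm by 187 mm) begins 45 mm behind the grasp point.
Start: joints at [1.257, 0.264, 1.604, -0, 1.274, -0.037], TCP at [0.184, 0.649, 0.239] pointing down, gripper open.
Joint ranges: [-2.63, 2.63], [-0.94, 2.18], [0.31, 2.57], [-1.31, 4.45], [0, 2.66], [-2.55, 2.55]. Speed limits (rad/s): [2.57, 2.57, 3.14, 3.14, 3.14, 3.14].

INTERFACE

Orientations are given as a rotation vector (axis times angle).
In Python, from cell import manip, inverse_kinematics, cams, order gives the robot as it stands. Calls block until the motion is done:
- manip.move_pose(position, orientation): joint-space move of the TCP to a pose.
- manip.move_linear(position, rate=0.15, rot=None): straight line of the TCP; rot=None keeps the orientation; rate is the mean speed in m/s.
- manip.set_joints(angles): joint-space move.
- manip.set_gripper(opening, force=None): finger opening in m; force is the grip in N (None keeps the last); returns when the fingers have stopped.
- manip.dwell(seconds).
- inverse_kinematics(position, orientation): joint angles nearest the present ones, or None.
- manip.state(): the state.
- cams.capture(name): name is "scene" or "top" or "wrist"; returns a dict with "image" (480x640x3 uint8, blue, green, red), "z_map" (480x640 float32, m along the optical axis (not along the pixel's ray), 0 where there is no reading), "intrinsics" (3x3 intrinsics, pixels), "position" and "orientation" of the camera in the world; the wrist camera has in their place "T_tool_cam" (4x4, takes a point from camera to tool coordinates, whose origin is the TCP and whose axes are the flange's). Camera axes: x right, y down, z forward; pixel columns grow to the right and rows downward; lengths in m; the calibration is good to about 2 mm. The wrist camera is an equidistant fisheye: a pixel r from the principal point sees the ray r / f radians off the axis. A picture is of the moment at which its call begins: read the wrist's pose just before it.
A pose or a line that the arm cannot do raises manip.IKError and nothing moves.
- order.close_job(): hands the job in; it is judged then, once.
The state is a dict: "clock": time; "joint_pos": joint angles; "joint_velocities": joint speeds; "tau": joint torques, N m; "tool_pos": TCP position; "tcp_rot": TCP orientation; "contact_force": force on the tool from outside, world axes, zero at the start; "moment": the same for the moment, N m; "gripper_width": finger opening in m; "grasp_force": force on a finger pad.
Only numpy, scipy, OpenCV 4.12 (cv2) and the standard library are available. Lean on these libraries where they do the work, as an engineer would, in place of code of your own. Each camera call takes 0.05 s, during which the arm holds its last target. There are 200 camera calls.

## Working session

There is one attempt and no reset: what is moved stays moved. The work goes in short steps, each a Python script; the robot and the scene stay as the last script left them, time stands still between calls to the robot, and variables do not carry over. Pictures are saved under pics/ and viewed, at most 10 in all, crops included, and the job is handed in when it is done.

```bash
ls; mkdir -p pics
python3 - <<'E'
from cell import manip, cams
import cv2
for n in("top","scene"):
    c=cams.capture(n);cv2.imwrite(f"pics/{n}0.png",c["image"]);print(n,c["intrinsics"],c["position"],c["orientation"])
s=manip.state();print(s["clock"],s["tool_pos"],s["tcp_rot"],s["contact_force"])
E
```

```text
pics
top [[519.59811912   0.         328.64693862]
 [  0.         519.59811912 237.65882591]
 [  0.           0.           1.        ]] [0.42133549 0.11557028 1.03152075] [-2.16826543  2.18610952 -0.12463957]
scene [[549.00259734   0.         318.68659456]
 [  0.         549.00259734 240.25105669]
 [  0.           0.           1.        ]] [1.2284876  0.0752603  0.91332575] [-1.87313371 -1.75357089  0.65708989]
0.1 [0.18428376 0.648701   0.23754812] [-4.33295826e-01 -3.11128510e+00  3.07719226e-03] [ 0.72935153 -0.40242047 -0.89746791]
```

View pics/top0.png

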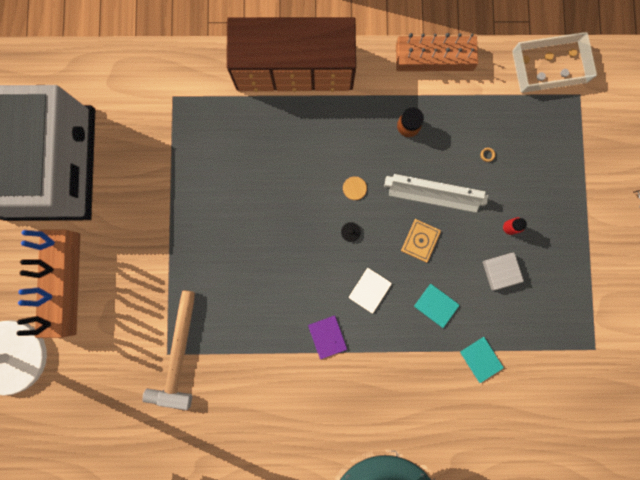

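View pics/scene0.png

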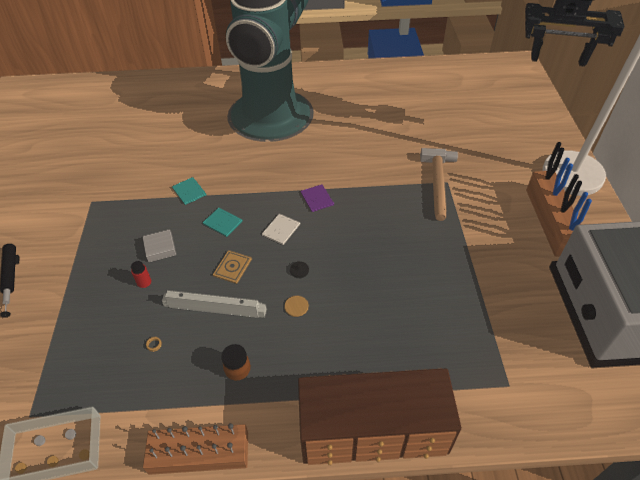

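The top view shows the brass plate with border and roundel at (421,240), just robot-side of the stop, which runs from (388,185) to (485,203). The look-alikes are white (370,290), turquoise (437,305) and (482,359), and purple (328,338). Only the plate at (421,240) is brass with a roundel. The disc (355,188) is round. I'll confirm it with a crop and measure.

```bash
cat > h.py <<'E'
import numpy as np, cv2
from scipy.spatial.transform import Rotation as R
from cell import manip, cams, inverse_kinematics, order
def ray(c,px,z):
    px=np.atleast_2d(px).astype(float);K=c["intrinsics"]
    d=np.c_[(px[:,0]-K[0,2])/K[0,0],(px[:,1]-K[1,2])/K[1,1],np.ones(len(px))]@R.from_rotvec(c["orientation"]).as_matrix().T
    p=np.array(c["position"]);return p+d*((z-p[2])/d[:,2])[:,None]
def cloud(c):
    v,u=np.mgrid[:480,:640];K=c["intrinsics"];Z=c["z_map"]
    P=np.stack([(u-K[0,2])/K[0,0]*Z,(v-K[1,2])/K[1,1]*Z,Z],-1)
    return P@R.from_rotvec(c["orientation"]).as_matrix().T+np.array(c["position"])
def brass(c,roi):
    x0,y0,x1,y1=roi;m=np.zeros((480,640),np.uint8)
    h=cv2.cvtColor(c["image"],cv2.COLOR_BGR2HSV)
    m[y0:y1,x0:x1]=cv2.inRange(h,(8,90,60),(30,255,255))[y0:y1,x0:x1]
    m=cv2.morphologyEx(m,cv2.MORPH_CLOSE,np.ones((3,3)))
    k=max(cv2.findContours(m,0,2)[0],key=cv2.contourArea);return k[:,0,:]
E
python3 - <<'E'
from h import *
for n,roi,sroi in(("top",(395,212,448,270),(380,170,492,216)),("scene",(205,243,258,290),(155,285,272,322))):
    c=cams.capture(n);k=brass(c,roi)
    w=ray(c,k,0.006)[:,:2].astype(np.float32)*1000
    r=cv2.minAreaRect(w);print(n,"plaque",r,cv2.boxPoints(r).round(1).tolist())
    P=cloud(c);x0,y0,x1,y1=sroi;Q=P[y0:y1,x0:x1].reshape(-1,3)
    bench=Q[Q[:,2]<.012,2];print("bench z",np.median(bench))
    pz=P[235:245,415:427,2] if n=="top" else P[262:270,228:236,2];print("plaque z",np.median(pz))
    T=Q[(Q[:,2]>.036)&(Q[:,2]<.046)];r=cv2.minAreaRect((T[:,:2]*1000).astype(np.float32));print("stop top",len(T),r,T[:,2].mean())
    vx,vy,px,py=cv2.fitLine((T[:,:2]*1000).astype(np.float32),cv2.DIST_HUBER,0,.01,.01).ravel();print("line",vx,vy,px,py)
    for nm,im in((n,c["image"]),):
        x0,y0,x1,y1=(335,150,500,280) if n=="top" else (150,230,320,330)
        a=cv2.resize(im[y0:y1,x0:x1],None,fx=3.5 if n=="top" else 3.5,fy=3.5,interpolation=2);cv2.imwrite(f"pics/{n}crop.png",a)
E
```

```text
top plaque ((517.2676391601562, -83.05551147460938), (59.510292053222656, 72.55004119873047), 65.03535461425781) [[471.79998779296875, -94.69999694824219], [537.5999755859375, -125.30000305175781], [562.7000122070312, -71.4000015258789], [496.8999938964844, -40.79999923706055]]
bench z 0.000673018406238679
plaque z 0.006814378373597996
stop top 705 ((619.6265258789062, -113.74177551269531), (179.47915649414062, 16.4377498626709), 78.48989868164062) 0.03981634848084972
line 0.196584 0.980487 619.74677 -114.018135
scene plaque ((522.7119140625, -78.36911010742188), (58.474342346191406, 72.68502807617188), 64.96571350097656) [[477.3999938964844, -89.5], [543.2999877929688, -120.19999694824219], [568.0, -67.30000305175781], [502.20001220703125, -36.5]]
bench z -0.00033369098931190777
plaque z 0.006280224767064468
stop top 632 ((623.9371948242188, -110.80651092529297), (180.33050537109375, 17.74520492553711), 78.80924987792969) 0.03907849095878015
line 0.19790004 0.9802222 624.6005 -110.41739
```

View pics/topcrop.png

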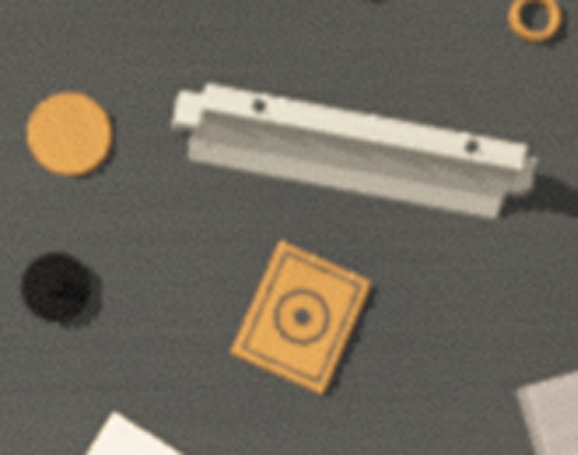

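The crop confirms the target: a brass plate with dark border and roundel, centred at (300,316) in the crop. Its measured size, about 73x59 mm at z≈6 mm, fits. The two views average to a centre of (520,-81) mm at yaw -25°. The stop's foot is at about (593,-107) at yaw -11.4°, so the gap is about 40 mm. I'll approach behind the near edge, then push while rotating square to the stop.

```bash
cat >> h.py <<'E'
SY=np.deg2rad(-11.4); FOOT=np.array([.5934,-.1066])
def rot(yaw): return np.pi*np.array([-np.sin(yaw),np.cos(yaw),0])
ex,ey=np.array([np.cos(SY),np.sin(SY)]),np.array([-np.sin(SY),np.cos(SY)])
def S(x,y,z): return [*(FOOT+x*ex+y*ey),z]
def toS(p): d=np.array(p[:2])-FOOT; return np.round([d@ex*1e3,d@ey*1e3],1)
def rep(t=""):
    s=manip.state();print(t,round(s["clock"],2),toS(s["tool_pos"]),np.round(s["tool_pos"],4),"F",np.round(s["contact_force"],2));return s
E
python3 - <<'E'
from h import *
py=np.deg2rad(-25);u=np.array([np.cos(py),np.sin(py)]);c=np.array([.520,-.0807])
p=c-u*.066
manip.set_gripper(.020)
manip.move_pose([*p,.12],rot(py))
manip.move_linear([*p,.015],.15);s=rep("above");f0=s["contact_force"][2]
z=.010
while z>-.002:
    manip.move_linear([*p,z],.05);f=manip.state()["contact_force"][2]
    if abs(f-f0)>2.5: break
    z-=.0015
rep("bench at %.4f"%z)
z+=.0015;manip.move_linear([*p,z],.05);rep("z=%.4f"%z)
im=cams.capture("top")["image"];cv2.imwrite("pics/a.png",cv2.resize(im[150:300,320:520],None,fx=3.5,fy=3.5))
E
```

```text
above 4.83 [-140.5   26.6] [ 0.4609 -0.0528  0.0156] F [0.71 0.28 1.11]
bench at -0.0005 6.83 [-141.    26.4] [ 4.604e-01 -5.280e-02  4.000e-04] F [-2.87  0.47  9.42]
z=0.0010 7.08 [-141.1   26.4] [ 0.4603 -0.0528  0.001 ] F [-0.17  0.02 -0.26]
```

View pics/a.png

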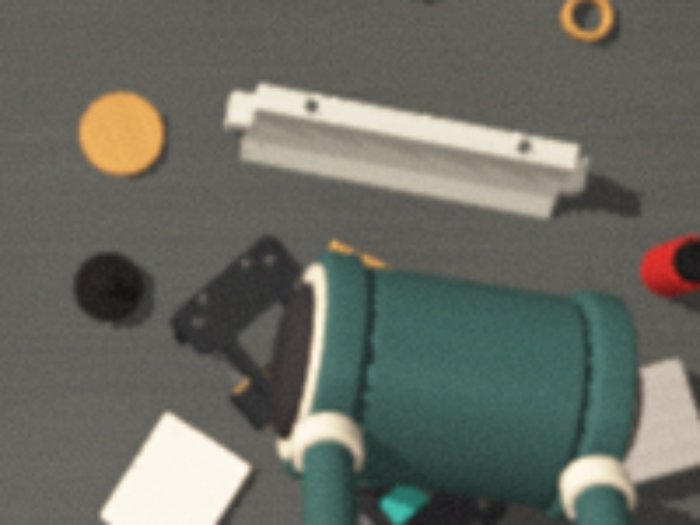

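Arm occludes the plaque, but the fingers (≈(255,400) in the crop) sit behind its near edge and miss the white plate. Bench contact is at about z=0. Now I'll push and rotate square.

Run:
```python
from h import *
py=np.deg2rad(-25);u=np.array([np.cos(py),np.sin(py)]);c=np.array([.520,-.0807])
z=.0015;p=c-u*.066
for d in (.010,.014,.018,.022,.026,.030):
    manip.move_linear([*(p+u*d),z],.05);s=rep("d%.3f"%d)
e=np.array(s["tool_pos"][:2])+u*.009; y0=toS(e)[1]; xe=toS(e)[0]
for k in range(1,7):
    yaw=py+(SY-py)*k/6; v=np.array([np.cos(yaw),np.sin(yaw)])
    q=np.array(S((xe+2.5*k)/1e3,y0/1e3,0)[:2])-.009*v
    manip.move_linear([*q,z],.05,rot(yaw))
rep("squared")
for n in("scene","wrist"):
    im=cams.capture(n)["image"];cv2.imwrite(f"pics/b{n}.png",cv2.resize(im[210:340,120:320],None,fx=4,fy=4) if n=="scene" else im)
```

```text
d0.010 7.47 [-131.    23.9] [ 0.4698 -0.0573  0.0015] F [ 0.49  0.25 -0.36]
d0.014 7.72 [-127.5   23.1] [ 0.4729 -0.0588  0.0014] F [ 0.18  0.6  -0.03]
d0.018 7.97 [-123.4   22.1] [ 0.4768 -0.0605  0.0015] F [-0.47  0.34 -0.44]
d0.022 8.22 [-119.4   21.2] [ 0.4805 -0.0623  0.0016] F [-0.55  0.24 -0.33]
d0.026 8.47 [-115.4   20.2] [ 0.4842 -0.064   0.0016] F [-0.1   0.52 -0.18]
d0.030 8.72 [-111.6   19.2] [ 0.4878 -0.0657  0.0016] F [ 0.08  0.16 -0.26]
squared 10.22 [-96.7  17.1] [ 0.502  -0.0707  0.0015] F [-0.82  0.38 -0.48]
```

View pics/bscene.png

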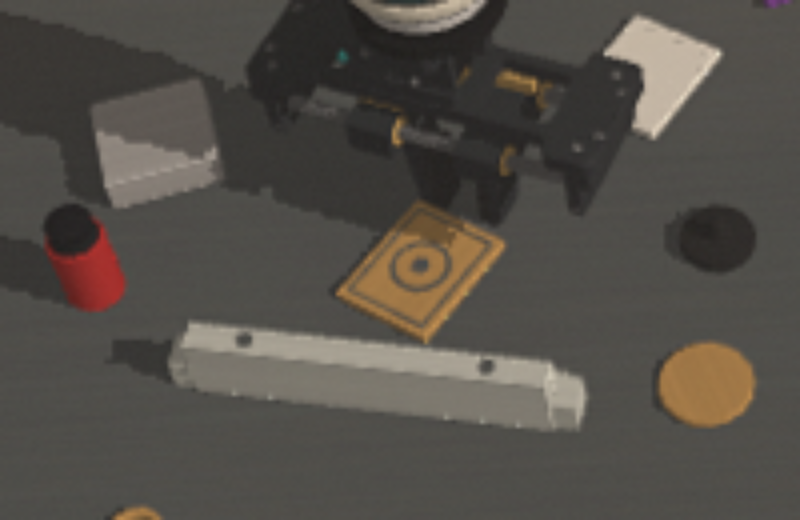

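The scene crop shows the plaque at (420,268) pushed toward the stop. It is still clearly skewed, and the fingers at (440,185) and (495,190) bear on its far-right (robot-side) edge. Measuring its pose.

Run:
```python
from h import *
c=cams.capture("scene")
k=brass(c,(198,255,252,298))
w=ray(c,k,.006)[:,:2]
w+=[-.0027,-.0023]   # mean of the two cameras
q=np.array([toS(p) for p in w],np.float32)
hull=cv2.convexHull(q);r=cv2.minAreaRect(q);print(r,cv2.boxPoints(r).round(1).tolist())
print(cv2.approxPolyDP(hull,4,True)[:,0].round(1).tolist())
```

```text
((-48.1346435546875, 2.6643943786621094), (59.255157470703125, 72.4280014038086), 67.4310073852539) [[-92.9000015258789, -10.800000190734863], [-26.100000381469727, -38.599998474121094], [-3.299999952316284, 16.100000381469727], [-70.19999694824219, 43.900001525878906]]
[[-90.69999694824219, -10.100000381469727], [-27.600000381469727, -35.79999923706055], [-4.599999904632568, 16.100000381469727], [-70.5999984741211, 39.79999923706055]]
```

Measured in the stop frame, the centre is (-48,3) mm with a skew of -22.6°, so it rotated the wrong way and the right near corner (-92,-11) trails. I'll shift the fingers right and push only that corner so it turns back.

```bash
cat >> h.py <<'E'
def plaque(roi=(195,240,258,302)):
    c=cams.capture("scene");k=brass(c,roi);w=ray(c,k,.006)[:,:2]+[-.0027,-.0023]
    q=np.array([toS(p) for p in w],np.float32);r=cv2.minAreaRect(q);b=cv2.boxPoints(r)
    e=b-np.roll(b,1,0);l=e[np.argmax((e**2).sum(1)*(e[:,0]>0))]
    a=np.degrees(np.arctan2(l[1],l[0]));print("plaque c",np.round(r[0],1),"size",np.round(r[1],1),"skew",round(a,1));return r[0],a
E
python3 - <<'E'
from h import *
z=.0015
manip.move_linear(S(-.108,.017,z),.1)
manip.move_linear(S(-.108,-.033,z),.1)
for x in(-.094,-.090,-.086,-.082):
    manip.move_linear(S(x,-.033,z),.04); (c,a)=plaque()
    if a>-3: break
rep()
E
```

```text
plaque c [-45.2   4.3] size [59.3 72.7] skew -23.6
plaque c [-42.8   4.9] size [59.2 72.6] skew -22.5
plaque c [-41.    6.6] size [59.1 72.3] skew -21.5
plaque c [-40.4   9.1] size [58.9 71.9] skew -18.3
 12.73 [-81.5 -33. ] [ 0.507  -0.1228  0.0016] F [ 0.06 -1.74 -0.87]
```

Run:
```python
from h import *
z=.0015
manip.move_linear(S(-.095,-.040,z),.15)
manip.set_gripper(0)
manip.move_linear(S(-.095,-.070,z),.15)
manip.move_linear(S(-.023,-.070,z),.15)
manip.move_linear(S(-.023,-.050,z),.15)
for y in np.arange(-.045,-.015,.005):
    manip.move_linear(S(-.023,y,z),.06); (c,a)=plaque(); rep("")
    if a>-2.5: break
cv2.imwrite("pics/c.png",cv2.resize(cams.capture("scene")["image"][210:340,120:320],None,fx=4,fy=4))
```

```text
plaque c [-40.4   9.2] size [58.9 71.9] skew -18.3
 15.0 [-23.1 -45.2] [ 0.5618 -0.1464  0.0016] F [-0.2   0.21 -0.04]
plaque c [-40.5   9.8] size [58.7 71.8] skew -17.6
 15.3 [-22.9 -40. ] [ 0.5631 -0.1413  0.0016] F [-0.17 -0.46  0.22]
plaque c [-42.2  13.7] size [58.7 72.3] skew -14.0
 15.6 [-22.8 -34.8] [ 0.5642 -0.1362  0.0016] F [-0.24 -0.29  1.18]
plaque c [-43.7  18. ] size [58.2 72.8] skew -11.5
 15.9 [-23.2 -29.7] [ 0.5648 -0.1312  0.0014] F [-0.39  0.52 -0.22]
plaque c [-44.9  22.1] size [58.4 72.4] skew -8.4
 16.2 [-23.4 -24.6] [ 0.5656 -0.1261  0.0013] F [-0.04 -0.21 -0.21]
plaque c [-46.3  26.1] size [58.  73.3] skew -5.8
 16.5 [-23.2 -19.7] [ 0.5668 -0.1214  0.0014] F [-0.46 -1.01  0.05]
```

View pics/c.png

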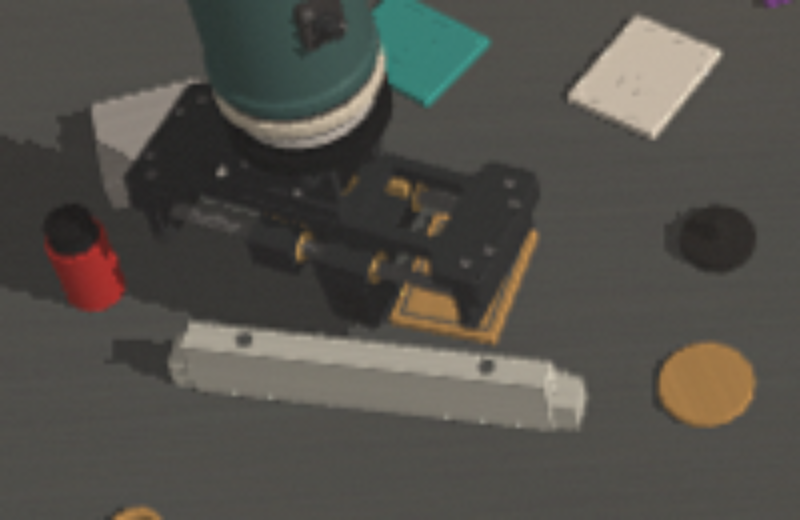

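The crop shows the plaque at (465,270), nearly parallel to the stop, with the closed fingers at its right side (355,290). I'll finish the turn, then go behind it with a wider finger spacing.

Run:
```python
from h import *
z=.0015
for y in (-.016,-.012,-.008):
    manip.move_linear(S(-.023,y,z),.06); (c,a)=plaque()
    if a>-2: break
manip.move_linear(S(-.023,-.045,z),.15)
manip.move_linear(S(-.023,-.045,.09),.2)
manip.set_gripper(.032)
manip.move_linear(S(-.115,.02,.09),.25)
c,a=plaque()
yc=c[1]/1e3
manip.move_linear(S(-.115,yc,.09),.2)
manip.move_linear(S(-.115,yc,z),.15)
for x in(-.090,-.084,-.078):
    manip.move_linear(S(x,yc,z),.05);c,a=plaque();rep()
```

```text
plaque c [-46.   28.7] size [58. 72.] skew -3.0
plaque c [-40.9  31.9] size [57.3 59.5] skew -0.7
plaque c [-48.1  31.8] size [57.6 74. ] skew -0.9
plaque c [-40.7  28.3] size [58.2 74. ] skew -8.4
 21.07 [-90.   31.8] [ 0.5115 -0.0576  0.0015] F [-1.2   0.69  0.2 ]
plaque c [-38.2  26.2] size [58.2 73.4] skew -11.4
 21.39 [-83.8  31.8] [ 0.5176 -0.0589  0.0015] F [0.27 0.24 0.29]
plaque c [-34.   25.1] size [58.5 72.9] skew -13.5
 21.71 [-77.9  31.8] [ 0.5233 -0.06    0.0014] F [-0.9   0.19 -0.59]
```

The wrong turn came from my own code. A half-turn about an axis doubles its angle, so the gripper sat 11° off square to the stop. I'll fix `rot`, redo the side nudge, and push square.

```bash
sed -i 's|^def rot.*|def rot(yaw): return np.pi*np.array([-np.sin(yaw/2),np.cos(yaw/2),0])|' h.py
python3 - <<'E'
from h import *
z=.0015;Q=rot(SY)
manip.move_linear(S(-.10,.0318,.0015),.2)
manip.move_linear(S(-.09,-.02,.09),.25,Q)
manip.set_gripper(0)
manip.move_linear(S(-.018,-.048,.09),.25)
manip.move_linear(S(-.018,-.048,z),.2)
for y in np.arange(-.030,.012,.004):
    manip.move_linear(S(-.018,y,z),.08); (c,a)=plaque(); 
    if a>-1.5: break
rep()
s=manip.state();print(np.degrees(np.arctan2(*R.from_rotvec(s["tcp_rot"]).as_matrix()[[0,1],[1,1]]*[-1,1])))
E
```

```text
plaque c [-36.5  29.6] size [58.  71.1] skew -4.1
plaque c [-36.7  29.7] size [58.  71.4] skew -4.1
plaque c [-36.9  29.7] size [58.  71.9] skew -4.1
plaque c [-36.4  29.6] size [58. 71.] skew -4.1
plaque c [-36.2  29.6] size [60.4 69.3] skew -1.7
plaque c [-31.3  33.4] size [66.2 70. ] skew -78.3
plaque c [-31.9  32.2] size [64.6 63.1] skew 7.4
 26.4 [-17.9  -5.8] [ 0.5747 -0.1087  0.0016] F [ 0.12 -0.02  0.03]
-11.393302136754563
```

Run:
```python
from h import *
z=.0015
manip.move_linear(S(-.018,-.040,z),.2)
manip.move_linear(S(-.06,-.045,.09),.25)
manip.set_gripper(.030)
manip.move_linear(S(-.112,.00,.09),.25)
c,a=plaque();yc=c[1]/1e3;rep()
if abs(a)<8:
    manip.move_linear(S(-.112,yc,.09),.2)
    manip.move_linear(S(-.112,yc,z),.15)
    for x in(-.090,-.083,-.078,-.073):
        manip.move_linear(S(x,yc,z),.05);c,a=plaque();rep()
cv2.imwrite("pics/d.png",cv2.resize(cams.capture("scene")["image"][210:340,120:320],None,fx=4,fy=4))
```

```text
plaque c [-38.5  35.8] size [73.2 57.7] skew 2.0
 28.33 [-111.4   -0. ] [ 0.4842 -0.0846  0.0905] F [ 0.64 -0.2  -0.17]
plaque c [-38.7  35.8] size [73.7 57.6] skew 1.8
 30.04 [-90.3  35.8] [ 0.512  -0.0537  0.0013] F [-0.33 -0.61  0.09]
plaque c [-37.3  34.9] size [71.8 57.7] skew -0.0
 30.38 [-82.8  35.8] [ 0.5193 -0.0552  0.0015] F [ 0.02  0.3  -0.57]
plaque c [-35.2  34.6] size [57.9 68.4] skew -0.4
 30.68 [-78.2  35.8] [ 0.5238 -0.0561  0.0012] F [-0.59  0.04 -1.14]
plaque c [-32.4  33.8] size [58.3 63.9] skew -1.2
 30.98 [-73.   35.8] [ 0.5289 -0.0571  0.0013] F [-2.18  0.72 -1.24]
```

View pics/d.png

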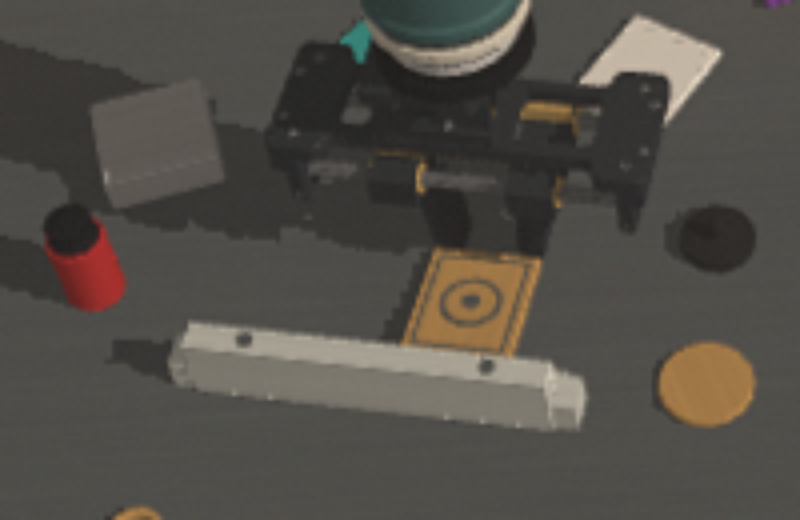

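The crop shows the plaque square to the stop at (470,300), its far edge starting up the slope with both fingers on the near edge. Pushing on until it leans.

Run:
```python
from h import *
z=.0015;y=.0358
for x in(-.055,-.040,-.030,-.024,-.020,-.0165):
    manip.move_linear(S(x,y,z),.05);s=rep();f=-np.dot(s["contact_force"][:2],ex)
    if f>15: print("stop");break
cv2.imwrite("pics/e.png",cv2.resize(cams.capture("scene")["image"][210:340,120:320],None,fx=4,fy=4))
```

```text
31.54 [-54.7  35.8] [ 0.5468 -0.0607  0.0014] F [-0.74 -0.42 -1.27]
 31.99 [-38.6  35.8] [ 0.5627 -0.0638  0.0022] F [-0.72 -0.2  -0.17]
 32.34 [-29.1  35.8] [ 0.5719 -0.0658  0.0017] F [ 0.36 -0.16 -0.95]
 32.61 [-23.5  35.8] [ 0.5774 -0.0669  0.0015] F [-1.12 -0.25 -0.92]
 32.86 [-19.8  35.8] [ 0.5811 -0.0676  0.0014] F [-1.49 -0.08 -1.67]
 33.11 [-16.3  35.8] [ 0.5845 -0.0683  0.0015] F [-1.5  -0.01 -0.75]
```

View pics/e.png

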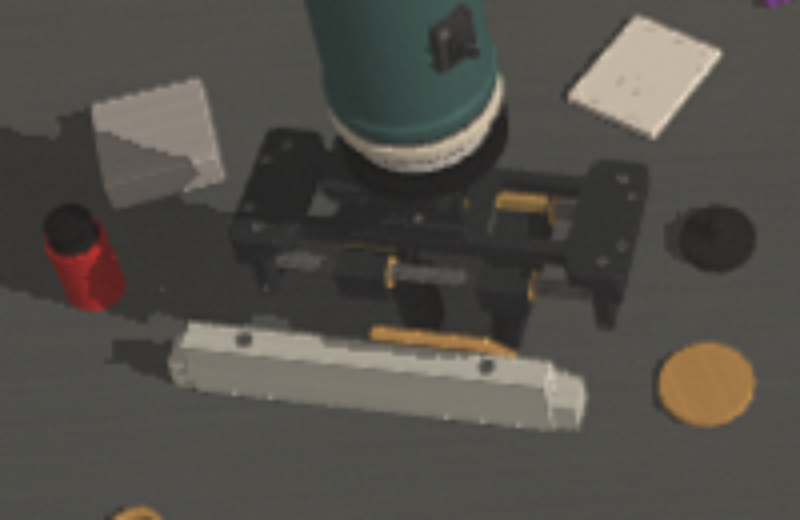

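The crop shows only the plaque's upper edge, from (372,330) to (515,352) along the wall's front corner, so it has tipped up. I'll check its height by depth, then withdraw the fingers.

```bash
cat >> h.py <<'E'
def edge(roi=(205,285,262,302)):
    c=cams.capture("scene");h=cv2.cvtColor(c["image"],cv2.COLOR_BGR2HSV);m=cv2.inRange(h,(8,90,60),(30,255,255))>0
    x0,y0,x1,y1=roi;P=cloud(c)[y0:y1,x0:x1][m[y0:y1,x0:x1]]+[-.0027,-.0023,0];P=P[P[:,2]<.09]
    q=np.array([toS(p) for p in P]);print("edge n",len(P),"x",np.median(q[:,0]),"y",np.percentile(q[:,1],[5,95]),"z",np.percentile(P[:,2],[10,50,90]).round(4))
    l,hh=q[q[:,1]<np.median(q[:,1])],q[q[:,1]>=np.median(q[:,1])];print("x right/left",np.median(l[:,0]),np.median(hh[:,0]))
E
python3 - <<'E'
from h import *
edge()
manip.move_linear(S(-.035,.0358,.0015),.08)
manip.dwell(.2);edge()
manip.move_linear(S(-.06,.0358,.02),.15)
manip.move_linear(S(-.05,.0358,.145),.25);edge((200,270,265,305));rep()
E
```

```text
edge n 140 x 29.1 y [ 7.36 61.8 ] z [0.0045 0.0601 0.0631]
x right/left 29.3 28.5
edge n 132 x 29.2 y [ 7.72  61.735] z [0.0014 0.0606 0.0636]
x right/left 29.700000000000003 28.55
edge n 130 x 29.1 y [ 7.425 61.755] z [0.0012 0.0602 0.0637]
x right/left 29.2 28.9
 34.9 [-51.4  35.7] [ 0.5501 -0.0614  0.1428] F [-0.18 -0.21 -0.77]
```

The plaque leans by itself with its upper edge at z≈62 mm, x≈30 mm and level. Now I'll reach over and push the top back.

Run:
```python
from h import *
y=.0348
manip.move_linear(S(.064,y,.13),.25)
manip.move_linear(S(.064,y,.050),.15);rep()
for x in(.045,.03,.015,.005,-.004,-.012):
    manip.move_linear(S(x,y,.050),.08);rep()
manip.dwell(.3)
manip.move_linear(S(.01,y,.13),.25)
manip.move_linear(S(.05,-.13,.16),.3)
plaque();rep()
cv2.imwrite("pics/f.png",cv2.resize(cams.capture("scene")["image"][210:340,120:320],None,fx=4,fy=4))
```

```text
36.19 [64.1 34.8] [ 0.6631 -0.0851  0.0507] F [ 0.16 -0.13 -0.05]
 36.58 [45.4 34.8] [ 0.6448 -0.0814  0.0511] F [ 0.01 -0.01  0.46]
 36.91 [29.9 34.8] [ 0.6296 -0.0784  0.05  ] F [ 0.81  0.05 -0.14]
 37.24 [14.7 34.8] [ 0.6147 -0.0754  0.0499] F [ 0.1   0.64 -0.7 ]
 37.52 [ 4.7 34.8] [ 0.6049 -0.0734  0.0499] F [ 0.07 -0.7  -0.55]
 37.77 [-4.3 34.8] [ 0.596  -0.0716  0.0499] F [ 0.44  0.2  -0.88]
 38.02 [-12.4  34.8] [ 0.5881 -0.0701  0.0499] F [-0.25  1.09  0.07]
plaque c [-45.   35.1] size [57.6 73.7] skew -0.2
 39.58 [  48.5 -128.3] [ 0.6156 -0.2419  0.1582] F [ 0.62  0.06 -0.07]
```

View pics/f.png

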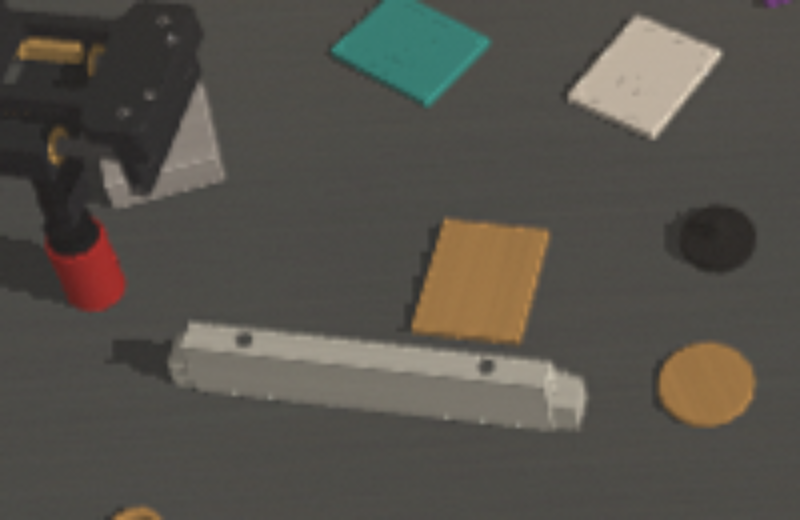

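The crop shows the plaque lying flat in front of the stop at (480,282), bare back up, with its centre about 45 mm in front of the foot. The bystanders are unmoved and the gripper is clear of everything. Handing in.

```bash
python3 -c "
from h import *
print(order.close_job())"
```

```text
the job is handed in; nothing more can be done
None
```

The job is handed in: the plaque was tipped up against the stop, toppled back, and in the last picture lay flat, face down, about 45 mm in front of the stop's foot, with nothing else in view moved (clock about 40 s, result not reported).

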